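# Reset the tripped kettle limiter by feel

## Robot

A 6-joint arm with a two-finger parallel gripper is mounted at the origin on the work surface. World frame = base frame: x ahead of the robot, y to its left, z up, the work surface at z = 0. Lengths are in m, angles in rad, forces in N, time in s.
With the tool pointing down it reaches from about 0.325 to 0.775 m from the base axis. Payload 5.5 kg.
Tool frame: the origin (TCP) lies midway between the tips of the shut fingers; the grasp point (between the pads) lies 19 mm behind it; z points along the fingers, x is the direction in which the jaws open and shut, and the axes are right-handed (so a half turn about z gives the same grasp; the last joint's range is limited). The gripper opens to 85 mm and grips with 20 to 120 N. Pads are 22 mm wide; open, the fingers measure 114 mm over their backs; the gripper's body (76 mm by 85 mm) begins 54 mm behind the grasp point. The pads swing forward as they close: fully open they stand 13 mm farther back than shut.
Start: joints at [-1.398, 0.091, 1.231, -0, 1.82, -0.057], TCP at [0.137, -0.584, 0.231] pointing down, gripper open.
Joint ranges: [-2.87, 2.87], [-0.86, 2.18], [0.17, 2.46], [-1.51, 4.65], [0.06, 2.69], [-2.65, 2.65]. Speed limits (rad/s): [2.57, 2.57, 3.01, 3.14, 3.14, 3.14].

## Interface

Orientations are given as [roll, pitch, yaw] about the fixed x, y, z axes, in that order (R = Rz(yaw) Ry(pitch) Rx(roll)).
In Python, from plant import get_state, snapshot, calibration, order gives the robot as it stands.
- The arm moves only by the tool arm_command, never from a script. Its argument "moves" is a list that holds one entry, the list of rows, each a list of 5 numbers: the opening, from -1 (shut) to 1 (fully open), then the shift along the world's x, y, z in mm, then the turn about the world's z in rad. In form: [[[hand, x, y, z, spin], ...]]. A call has exactly 8 rows; each row is the pose to reach, as a shift and turn from the pose commanded when the call began; what a row does not reach only later rows make up. A row lasts 1/12 s, in which the tool goes at most 41.7 mm and 7.16 degrees, less where a joint would pass 70% of its speed; a pose out of reach is approached as far as the arm can. A call with a gripper value outside its range is refused whole. The fingers move at their own pace and stop on an object; the grip force is fixed at half the most. Time passes only in rows, so rows that repeat a pose let the fingers close, or fill a call up. It gives the time, the measured TCP pose, the force and the opening at its end, in the units of the state.
- get_state(): the state, without advancing time (a new reading comes with each control period).
- snapshot(name): name is "scene" or "side" or "wrist"; returns the picture (400x640x3 uint8, red, green, blue); there is no depth.
- calibration(name): a dict with "fx", "fy", "cx", "cy" (pixels), "pose" (4x4, takes a point from camera to world coordinates); the wrist camera has in their place "T_tool_cam" (4x4, takes a point from camera to tool coordinates, whose origin is the TCP and whose axes are the tool frame's). Camera axes: x right, y down, z forward; pixel columns grow to the right and rows downward; lengths in m; the calibration is good to about 2 mm. A picture is of the moment at which its call begins: read the wrist's pose just before it. calibration takes no time and is no camera call.
- order.hand_in(): hands the job in, once; it reports no verdict.
The state is a dict: "time_s": time; "joint_positions": joint angles; "qd": joint speeds; "joint_torque": joint torques, N m; "tcp_pos": TCP position; "eef_rot": TCP orientation; "ft_force": force on the tool from outside, world axes, zero at the start; "wrist_torque": the same for the moment, N m; "gripper_width": opening from 0.0 (shut) to 1.0 (fully open).
Only numpy, scipy, OpenCV 4.12 (cv2) and the standard library are available. Lean on these libraries where they do the work, as an engineer would, in place of code of your own. Each camera call takes 0.05 s, during which the arm holds its last target.

## Task

The safety limiter of one of the three kettle heaters has tripped and all three heaters have been switched off. Find the tripped limiter by pressing the black reset buttons on the control console slowly and gently, never with more than 15 newtons: the tripped one pushes back firmly and then snaps through under the finger, which resets it; one that stays soft has not tripped, so let it go. Then throw the lever switch of the heater whose limiter snapped all the way over to on (away from its button), leave the other two switches off because their kettles are empty, do not knock over or shift the things standing around, and move clear.

Things in the scene. Friction and masses are not known exactly. Their poses are not given: they have to be found in the camera images.
- console: Grey steel control box fixed on the bench, 250 (x) x 330 (y) x 85 mm. Origin: centre of its underside; z up, x from its button side to its switch side, y along the row, to the left. Three identical aluminium heater plates lie on its top 95 mm apart in y, each with a reset button and, 95 mm behind it in +x, the same heater's lever switch. Which place has tripped differs each time and cannot be seen.
- reset_left (a point): Point on the plate's surface (88 mm above the bench) on the axis of the left (+y) reset button: round black cap, 20 mm diameter, pressed straight down, on a brass neck in a 32 mm nut. Necks are clamped at different heights: a cap's top stands 26 to 33 mm above this point, the 29 mm collar under it 12 mm lower than the cap's top. All three buttons are of one make.
- reset_mid (a point): The same point for the middle button. Every cap travels 4 mm to a hard stop and springs back. Not tripped: soft all the way, about 1.8 N rising to 2.8 N, then the stop. Tripped: soft for the first 1 mm, then firm, the force building to about 8 N with hardly any movement, until it gives way and drops at once to about 2 to 3 N as it snaps; it is then reset, and soft.
- reset_right (a point): The same point for the right (-y) button. More than 15 N on a cap damages its limiter, and the hard stop is reached soon after a soft press.
- switch_left (a point): Pivot of the left (+y) lever switch, 12 mm above the plate's surface: steel rod 8.4 mm thick with a 13 mm ball centred 45 mm from the pivot, swinging in the console's x-z plane. Off: leaning 0.45 rad to the console's -x (towards its button), ball centre 20 mm to -x of and 40 mm above the pivot. On: leaning 0.45 rad to +x.
- switch_mid (a point): The same point for the middle lever. Levers stay where they are left; friction about 0.07 N m (2 to 4 N at the lever), hard stops at both ends.
- switch_right (a point): The same point for the right (-y) lever switch.
- limiter_contact (a joint): Electrical contact inside the tripped limiter, unseen: 0 m while tripped, 0.00009 m once it has snapped back and stays. So small that single readings are lost in the noise; go by feel.
- tripped_switch (a joint): Lever angle of the switch on the same plate as the tripped limiter, wherever that is: 0 rad off, 0.9 rad fully on.
- idle_switch_a (a joint): Lever angle of one of the two other heaters' switches (the letter says nothing of its place): 0 rad off, 0.9 rad on. Must stay off.
- idle_switch_b (a joint): Lever angle of one of the two other heaters' switches (the letter says nothing of its place): 0 rad off, 0.9 rad on. Must stay off.
- bottle_mid (a point): Centre, half-way up, of a brown glass beer bottle, 62 mm diameter, 230 mm high, standing loose by the console's right side. Bystander.
- pan_mid (a point): Point on the axis, 45 mm up, of a small lidded steel pan, 132 mm diameter, 114 mm high with its knob, 177 mm over its two handles, standing loose by the console's left side. Bystander.
- bin_mid (a point): Centre, half-way up, of a small red open bin of crown caps, 120 x 90 x 50 mm, standing loose by the console's right side. Bystander.
There are look-alikes about, which are no part of the job. Leave any turquoise look-alike of the part that bears bin_mid alone.

How it is judged:
On the way, in this order (a step that is already met when the one before it is completed fails the run):
1. the tripped limiter has snapped back (its contact is closed) (value of joint limiter_contact above 6e-05 m), for 0.2 s.
2. that heater's switch is on (value of joint tripped_switch above 0.7 rad), for 0.2 s.
At the end, for the whole second after the job is handed in: The tripped limiter is reset (its contact closed), its heater's lever is on (past 0.7 of its 0.9 rad), the other two levers are off (below 0.15 rad), and the bottle, pan and bin stand upright within 30 mm of where they were (value of joint limiter_contact above 6e-05 m and value of joint tripped_switch above 0.7 rad and value of joint each of idle_switch_a, idle_switch_b below 0.15 rad and distance of each of bottle_mid, pan_mid, bin_mid from where it was at the start of the episode below 0.03 m and angle between each of bottle_mid, pan_mid, bin_mid's own z axis and vertical below 0.2 rad); the robot touches nothing.
It fails at once if a reset button is pressed with more than 15 N (contact force between any of cap_1, cap_2, cap_3 and the fingers above 15 N).
It fails at once if the switch of a heater that had not tripped is thrown (value of joint any of idle_switch_a, idle_switch_b above 0.3 rad).
It fails at once if the bottle, pan or bin is shifted by over 30 mm or tipped (distance of any of bottle_mid, pan_mid, bin_mid from where it was at the start of the episode above 0.03 m or angle between any of bottle_mid, pan_mid, bin_mid's own z axis and vertical above 0.2 rad).
It also fails if it takes over 56 s, if anything falls off the work surface, if the arm or the gripper's body presses on something with over 40 N, if the wrist force passes 120 N, or if a joint passes its speed limit or range.

## Working session

There is one attempt and no reset: what is moved stays moved. The work goes in short steps, Python scripts to look and compute and a tool call to move; the robot and the scene stay as the last step left them, time stands still between calls to the robot, and variables do not carry over. Pictures are saved under pics/ and viewed, and the job is handed in when it is done.

Besides the shell and the picture viewer there is one more tool, called after ">>>" in YAML: its name, and indented under it one key for each argument. arm_command: Moves the arm, as the interface text tells. Its arguments: {"type":"object","properties":{"moves":{"type":"array"}},"required":["moves"]}

```bash
mkdir -p pics; ls
python3 - <<'E'
from plant import *
import cv2
s=get_state();print(s)
for n in("scene","side","wrist"):
    cv2.imwrite(f"pics/{n}0.png",snapshot(n)[:,:,::-1]);print(n,calibration(n))
E
```

```text
pics
{'time_s': 0.0, 'joint_positions': array([-1.39772194e+00,  9.18747920e-02,  1.23187729e+00, -4.59743129e-07,
        1.81980109e+00, -5.66896208e-02]), 'qd': array([ 0.000781  , -0.00019918,  0.00147227,  0.00226504,  0.00109185,
       -0.00109909]), 'joint_torque': array([-1.51461874e-03, -4.58724368e+01, -4.18031859e+01, -3.52251909e-04,
        1.14051552e-02, -1.31949466e-05]), 'tcp_pos': array([ 0.13660461, -0.58395533,  0.23014618]), 'eef_rot': array([-3.14148202e+00,  1.95739347e-03, -1.34103233e+00]), 'ft_force': array([ 0.04716105, -0.51320727,  1.07974606]), 'wrist_torque': array([ 0.04708121,  0.00050081, -0.00666383]), 'gripper_width': 0.994796223421419}
scene {'fx': 420.63510605319425, 'fy': 420.63510605319425, 'cx': 318.5893786753635, 'cy': 192.7944645416475, 'pose': array([[ 0.50992925,  0.48098677, -0.71317872,  1.28352187],
       [ 0.85996263, -0.30517574,  0.4090624 , -0.37583622],
       [-0.02089124, -0.82189993, -0.56924868,  0.67037461],
       [ 0.        ,  0.        ,  0.        ,  1.        ]])}
side {'fx': 430.64209473592103, 'fy': 430.64209473592103, 'cx': 318.231509193101, 'cy': 185.73162699721286, 'pose': array([[-0.90336416, -0.23653739,  0.35774746,  0.23637863],
       [-0.42858919,  0.46748954, -0.77315253,  0.81636853],
       [ 0.01563629, -0.85176498, -0.52369067,  0.63431406],
       [ 0.        ,  0.        ,  0.        ,  1.        ]])}
wrist {'fx': 304.34886520391234, 'fy': 304.34886520391234, 'cx': 317.312265000917, 'cy': 201.6217613069654, 'T_tool_cam': array([[ 9.99999455e-01,  8.07901600e-04,  6.60858766e-04,
        -1.77077704e-03],
       [-9.77797189e-04,  9.46626249e-01,  3.22331800e-01,
        -8.24613564e-02],
       [-3.65173878e-04, -3.22332271e-01,  9.46626523e-01,
        -1.42421718e-01],
       [ 0.00000000e+00,  0.00000000e+00,  0.00000000e+00,
         1.00000000e+00]])}
```

View pics/scene0.png

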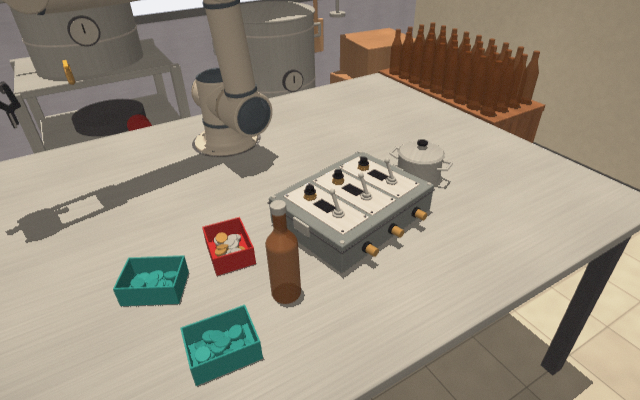

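View pics/side0.png

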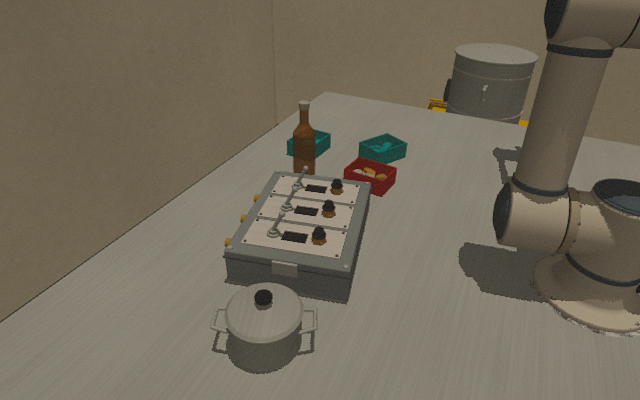

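View pics/wrist0.png

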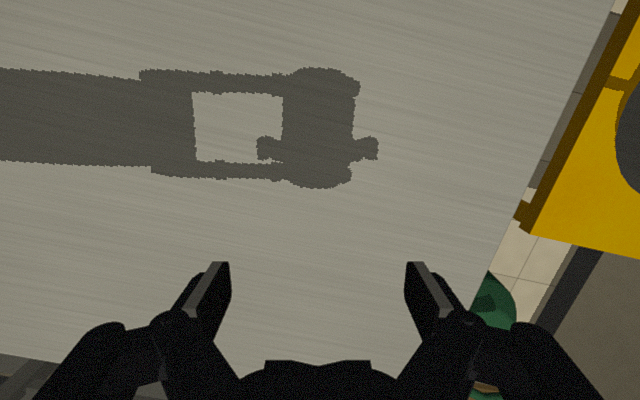

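Scene shows the console at about (355,205), the bottle at (284,255), the red bin at (229,245) and the pan at (421,160). I'll enlarge the console.

Run:
```python
import cv2
a=cv2.imread("pics/scene0.png")[140:280,260:460];cv2.imwrite("pics/sc.png",cv2.resize(a,None,fx=4,fy=4,interpolation=cv2.INTER_CUBIC))
a=cv2.imread("pics/side0.png")[160:300,220:390];cv2.imwrite("pics/si.png",cv2.resize(a,None,fx=4,fy=4,interpolation=cv2.INTER_CUBIC))
```

```text
(no output)
```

View pics/sc.png

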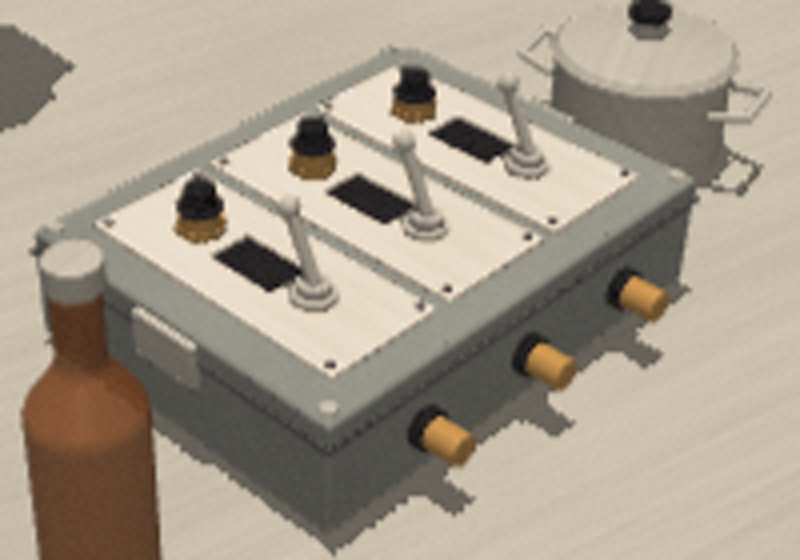

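View pics/si.png

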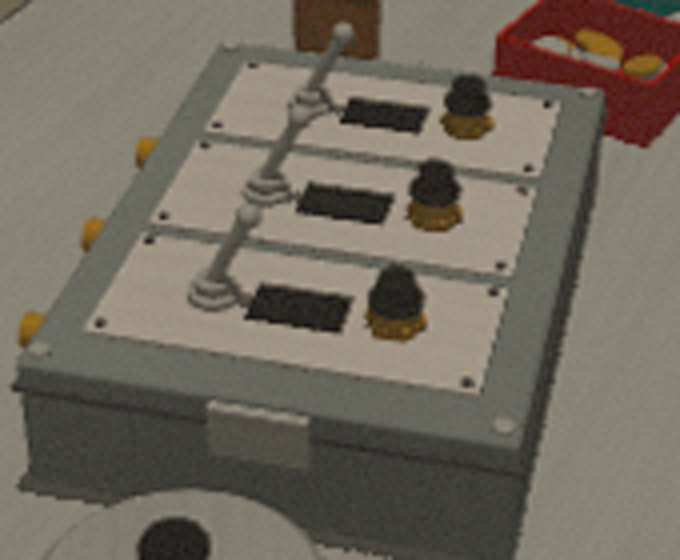

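```bash
cat > h.py <<'E'
import numpy as np
from plant import *
C={n:calibration(n) for n in("scene","side")}
def ray(n,uv,pose=None):
    c=C[n]; d=c["pose"][:3,:3]@np.array([(uv[0]-c["cx"])/c["fx"],(uv[1]-c["cy"])/c["fy"],1]);return c["pose"][:3,3],d/np.linalg.norm(d)
def tri(a,b):
    (o,d),(p,e)=ray("scene",a),ray("side",b)
    s=np.linalg.lstsq(np.c_[d,-e],p-o,rcond=None)[0];P,Q=o+s[0]*d,p+s[1]*e
    return (P+Q)/2,np.linalg.norm(P-Q)
def proj(n,P):
    c=C[n];q=c["pose"][:3,:3].T@(np.asarray(P)-c["pose"][:3,3]);return [c["fx"]*q[0]/q[2]+c["cx"],c["fy"]*q[1]/q[2]+c["cy"]]
def onz(n,uv,z):
    o,d=ray(n,uv);return o+d*(z-o[2])/d[2]
E
python3 - <<'E'
from h import *
S=lambda u,v:(260+u/4-.4,140+v/4-.4)
D=lambda u,v:(220+u/4-.4,160+v/4-.4)
np.set_printoptions(precision=4,suppress=True)
for n,a,b in [("capR",(203,185),(468,83)),("capM",(314,122),(436,170)),("capL",(412,72),(397,273)),
 ("ballR",(290,207),(344,32)),("ballM",(404,141),(296,112)),("ballL",(508,84),(249,213)),
 ("baseR",(314,290),(310,102)),("baseM",(424,222),(267,188)),("baseL",(526,160),(213,291)),
 ("scrNearR",(330,365),(252,66)),("scrLb",(634,174),(98,323)),("scrRfront",(108,223),(549,104)),("boxBackR",(329,408),(230,46)),("boxBackL",(678,180),(40,348)),("panknob",(650,10),(175,535))]:
    print(n,*tri(S(*a),D(*b)))
print(onz("scene",(285,297),0),onz("side",(304,175),0))
E
```

```text
capR [0.5594 0.0174 0.1207] 0.00044498622261165125
capM [0.5378 0.1097 0.1218] 0.0008548476567078083
capL [0.5183 0.1986 0.1201] 0.001855388461361822
ballR [0.6333 0.0313 0.1428] 0.000654153251754359
ballM [0.6148 0.1228 0.1443] 0.001884283581720846
ballL [0.5925 0.2156 0.1428] 0.0002759648556112618
baseR [0.6517 0.0372 0.0937] 0.002368547919595776
baseM [0.6304 0.1287 0.0936] 0.002320301086184933
baseL [0.6097 0.2223 0.0937] 0.002526467419497485
scrNearR [0.707  0.011  0.0901] 0.0011285449058246716
scrLb [0.6518 0.2696 0.0909] 0.0041588739755643225
scrRfront [ 0.5248 -0.0296  0.0903] 7.207739144168878e-05
boxBackR [ 0.7337 -0.0073  0.0882] 0.0007596256417776064
boxBackL [0.6683 0.2933 0.0868] 0.00107038607982586
panknob [0.5279 0.393  0.1144] 0.0007487614467492549
[ 0.7318 -0.1457  0.    ] [ 0.7326 -0.1555  0.    ]
```

Run:
```python
from h import *
from scipy.optimize import least_squares
np.set_printoptions(precision=4,suppress=True)
m={('c',-1):(.5594,.0174),('c',0):(.5378,.1097),('c',1):(.5183,.1986),('b',-1):(.6333,.0313),('b',0):(.6148,.1228),('b',1):(.5925,.2156),('p',-1):(.6517,.0372),('p',0):(.6304,.1287),('p',1):(.6097,.2223)}
off={'c':0,'b':75,'p':95}
def f(p):
    r=[]
    ex=np.array([np.cos(p[2]),np.sin(p[2])]);ey=np.array([-ex[1],ex[0]])
    for (k,i),v in m.items(): r+=list(p[:2]+ex*off[k]/1000+ey*.095*i-v)
    return np.array(r)
s=least_squares(f,[.538,.109,.21]);p=s.x;print(p);print(f(p).reshape(-1,2)*1000)
ex=np.array([np.cos(p[2]),np.sin(p[2])]);ey=np.array([-ex[1],ex[0]])
t=get_state()["tcp_pos"]
for i in(-1,0,1):
    c=p[:2]+ey*.095*i; print(i,c,(c-t[:2])*1000)
print(ex,ey,p[2]-np.pi/2)
```

```text
[0.5389 0.108  0.2198]
[[ 0.2194 -2.0692]
 [ 1.1076 -1.6544]
 [-0.1042  2.1603]
 [-0.4847  0.3823]
 [-2.6966  1.597 ]
 [-1.1084  1.5117]
 [ 0.6341 -1.1573]
 [ 1.2223  0.0574]
 [ 1.2105 -0.8279]]
-1 [0.5596 0.0153] [422.9779 599.351 ]
0 [0.5389 0.108 ] [402.2661 692.0657]
1 [0.5182 0.2008] [381.5543 784.7805]
[0.9759 0.218 ] [-0.218   0.9759] -1.3510118420912798
```

>>> arm_command:
  moves:
    - [[-1,15,20,0,0],[-1,35,50,0,0],[-1,58,83,0,0],[-1,80,116,0,0],[-1,103,148,0,0],[-1,126,180,0,0],[-1,149,213,0,0],[-1,170,245,0,0]]

```text
time_s: 0.82
tcp_pos: [0.3074, -0.3374, 0.231]
eef_rot: [-3.141, 0.0, -1.341]
ft_force: [1.3, -0.1, -0.2]
gripper_width: -0.001
```

>>> arm_command:
  moves:
    - [[-1,20,28,0,0],[-1,42,59,0,0],[-1,64,90,0,0],[-1,86,121,0,0],[-1,108,152,0,-0.01],[-1,130,183,0,-0.01],[-1,152,214,0,-0.01],[-1,174,244,0,-0.01]]

```text
time_s: 1.48
tcp_pos: [0.4813, -0.0933, 0.2312]
eef_rot: [-3.142, -0.0, -1.351]
ft_force: [0.8, -0.2, 0.1]
gripper_width: 0.001
```

>>> arm_command:
  moves:
    - [[-1,20,28,-5,0],[-1,40,56,-15,0],[-1,58,83,-30,0],[-1,70,100,-50,0],[-1,77,108,-65,0],[-1,78,109,-75,0],[-1,78,109,-78,0],[-1,78,109,-78,0]]

```text
time_s: 2.15
tcp_pos: [0.5579, 0.0132, 0.1523]
eef_rot: [3.139, 0.0, -1.351]
ft_force: [0.8, -0.0, -0.0]
gripper_width: 0.0
```

```bash
cat > look.py <<'E'
import sys,cv2
from h import *
np.set_printoptions(precision=4,suppress=True)
k=sys.argv[1]
s=get_state();print(s["time_s"],s["tcp_pos"],s["eef_rot"],s["ft_force"])
import pickle;pickle.dump(s,open(f"pics/{k}.pkl","wb"))
a=snapshot("wrist")[:,:,::-1];cv2.imwrite(f"pics/{k}w.png",a)
b=snapshot("scene")[:,:,::-1][120:260,260:460];c=snapshot("side")[:,:,::-1][140:280,220:420]
cv2.imwrite(f"pics/{k}.png",cv2.resize(np.vstack([b,c]),None,fx=2.14*1.0,fy=2.14,interpolation=cv2.INTER_CUBIC))
E
python3 look.py r1
```

```text
2.15 [0.5579 0.0132 0.1523] [ 3.1393  0.0002 -1.3513] [ 0.7781 -0.0319 -0.0269]
```

View pics/r1w.png

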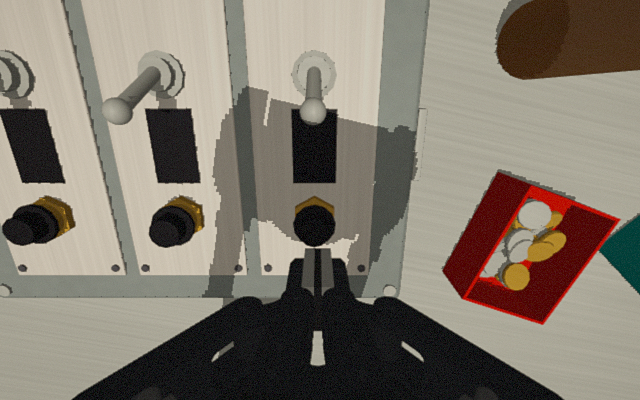

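View pics/r1.png

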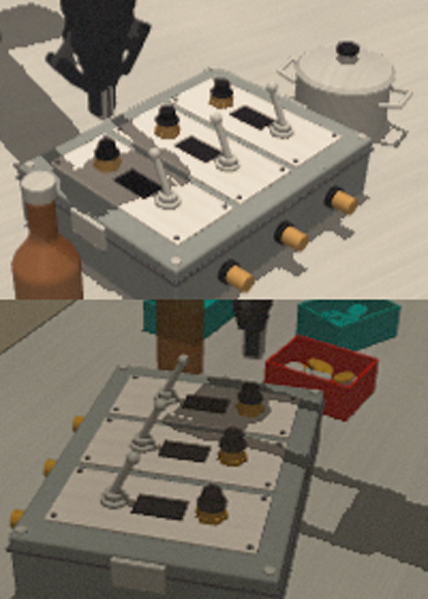

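```bash
cat >> h.py <<'E'
from scipy.spatial.transform import Rotation as Ro
W=calibration("wrist")
def wray(s,uv):
    T=np.eye(4);T[:3,:3]=Ro.from_euler("xyz",s["eef_rot"]).as_matrix();T[:3,3]=s["tcp_pos"];T=T@W["T_tool_cam"]
    d=T[:3,:3]@np.array([(uv[0]-W["cx"])/W["fx"],(uv[1]-W["cy"])/W["fy"],1]);return T[:3,3],d,T
def wonz(s,uv,z):
    o,d,_=wray(s,uv);return o+d*(z-o[2])/d[2]
def wproj(s,P):
    T=np.linalg.inv(wray(s,(0,0))[2]);q=T[:3,:3]@np.asarray(P)+T[:3,3];return [W["fx"]*q[0]/q[2]+W["cx"],W["fy"]*q[1]/q[2]+W["cy"]]
E
python3 - <<'E'
from h import *
import pickle,cv2
np.set_printoptions(precision=4,suppress=True)
s=pickle.load(open("pics/r1.pkl","rb"))
for uv in [(314,226),(168,230),(20,232)]: print(wonz(s,uv,.118))
for uv in [(313,111),(117,111)]: print(wonz(s,uv,.140))
print("tcp px",wproj(s,s["tcp_pos"]),proj("scene",s["tcp_pos"]),proj("side",s["tcp_pos"]))
print(tri((309,172),(339,166)))
a=cv2.imread("pics/r1w.png")[180:320,0:400];cv2.imwrite("pics/r1wc.png",cv2.resize(a,(800,280),interpolation=cv2.INTER_CUBIC))
a=cv2.imread("pics/r1w.png")[190:290,260:380];cv2.imwrite("pics/r1wd.png",cv2.resize(a,(720,600),interpolation=cv2.INTER_CUBIC))
E
```

```text
[0.5629 0.0181 0.118 ]
[0.54   0.1078 0.118 ]
[0.5181 0.1993 0.118 ]
[0.6317 0.0335 0.14  ]
[0.6108 0.1267 0.14  ]
tcp px [np.float64(320.39020218787687), np.float64(262.21726347327365)] [np.float64(307.9182268395748), np.float64(174.65368745656755)] [np.float64(338.38065900049673), np.float64(167.89601311674883)]
(array([0.5564, 0.0161, 0.1584]), np.float64(0.002170784871327791))
```

View pics/r1wc.png

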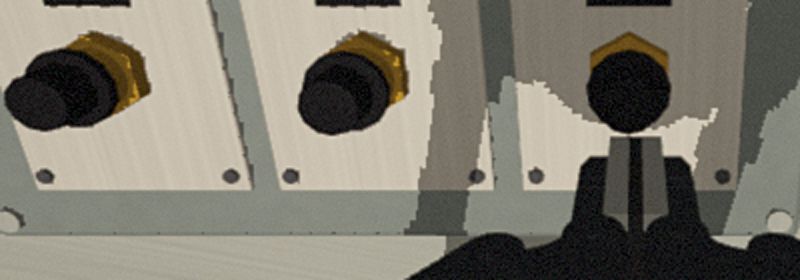

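View pics/r1wd.png

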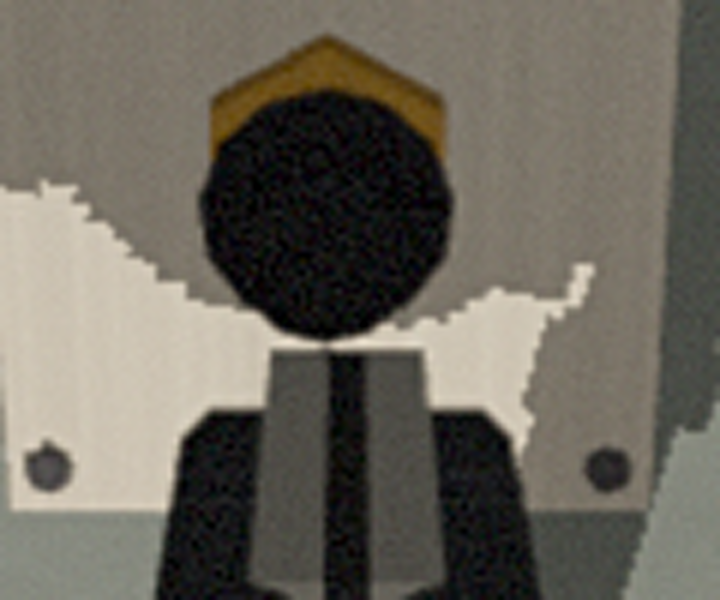

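Run:
```python
from h import *
import pickle
np.set_printoptions(precision=4,suppress=True)
s=pickle.load(open("pics/r1.pkl","rb"))
for uv in [(314.4,232.5),(165,233.5),(17.5,232)]: print(wonz(s,uv,.118),wonz(s,uv,.118)-s["tcp_pos"])
T=wray(s,(0,0))[2]
print([wproj(s,s["tcp_pos"]+T[:3,:3]@W["T_tool_cam"][:3,:3].T@np.array(d)) for d in([0,.011,0],[0,-.011,0])])
```

```text
[0.5586 0.0169 0.118 ] [ 0.0007  0.0037 -0.0343]
[0.5371 0.1095 0.118 ] [-0.0208  0.0963 -0.0343]
[0.5177 0.2009 0.118 ] [-0.0402  0.1877 -0.0343]
[[np.float64(320.304169999265), np.float64(280.12814671083345)], [np.float64(320.4800991442562), np.float64(243.5017813368706)]]
```

>>> arm_command:
  moves:
    - [[-1,1,2,-4,0],[-1,1,2.5,-9,0],[-1,1,2.5,-14,0],[-1,1,2.5,-19,0],[-1,1,2.5,-24,0],[-1,1,2.5,-27,0],[-1,1,2.5,-28,0],[-1,1,2.5,-28,0]]

```text
time_s: 2.97
tcp_pos: [0.5594, 0.0163, 0.1247]
eef_rot: [3.141, 0.0, -1.351]
ft_force: [-0.3, 0.5, 0.8]
gripper_width: 0.002
```

```bash
cat > f.py <<'E'
from h import *
import sys
np.set_printoptions(precision=4,suppress=True)
n=int(sys.argv[1]) if len(sys.argv)>1 else 4
F=[];z=[]
for i in range(n):
    s=get_state();F.append(s["ft_force"]);z.append(s["tcp_pos"])
    if i<n-1: snapshot("side")
F=np.array(F);z=np.array(z)
print(round(s["time_s"],2),"Fz",F[:,2].round(2),"meanF",F.mean(0).round(2),"tcp",z.mean(0),"z",z[:,2],"tq",s["wrist_torque"])
E
python3 f.py 6
```

```text
3.22 Fz [ 0.82  0.66  0.07 -0.09 -0.06  0.01] meanF [-0.2   0.25  0.23] tcp [0.5597 0.0163 0.1254] z [0.1247 0.1251 0.1255 0.1256 0.1257 0.1256] tq [-0.0031 -0.0152 -0.0015]
```

>>> arm_command:
  moves:
    - [[-1,0,0,-0.5,0],[-1,0,0,-1,0],[-1,0,0,-1.5,0],[-1,0,0,-2,0],[-1,0,0,-2.5,0],[-1,0,0,-3,0],[-1,0,0,-3,0],[-1,0,0,-3,0]]

```text
time_s: 3.88
tcp_pos: [0.5596, 0.0163, 0.1222]
eef_rot: [3.141, 0.0, -1.351]
ft_force: [-0.1, -0.8, 0.0]
gripper_width: -0.001
```

```bash
python3 f.py 4
```

```text
4.03 Fz [ 0.04 -0.19  0.37 -0.5 ] meanF [-0.24 -0.16 -0.07] tcp [0.5597 0.0163 0.1223] z [0.1222 0.1223 0.1223 0.1223] tq [ 0.0065 -0.0179  0.058 ]
```

>>> arm_command:
  moves:
    - [[-1,0,0,-0.3,0],[-1,0,0,-0.6,0],[-1,0,0,-0.9,0],[-1,0,0,-1.2,0],[-1,0,0,-1.2,0],[-1,0,0,-1.2,0],[-1,0,0,-1.2,0],[-1,0,0,-1.2,0]]

```text
time_s: 4.7
tcp_pos: [0.5597, 0.0162, 0.1211]
eef_rot: [-3.142, 0.0, -1.351]
ft_force: [-0.1, 0.4, 0.5]
gripper_width: -0.0
```

```bash
python3 f.py 3
```

```text
4.8 Fz [ 0.45 -0.22 -0.21] meanF [-0.65  0.37  0.01] tcp [0.5597 0.0163 0.1211] z [0.1211 0.1211 0.1211] tq [-0.0221 -0.0222 -0.0046]
```

>>> arm_command:
  moves:
    - [[-1,0,0,-0.3,0],[-1,0,0,-0.6,0],[-1,0,0,-0.8,0],[-1,0,0,-1,0],[-1,0,0,-1,0],[-1,0,0,-1,0],[-1,0,0,-1,0],[-1,0,0,-1,0]]

```text
time_s: 5.47
tcp_pos: [0.5597, 0.0163, 0.1201]
eef_rot: [-3.142, 0.0, -1.351]
ft_force: [0.1, 1.1, 0.1]
gripper_width: 0.003
```

```bash
python3 f.py 3
```

```text
5.57 Fz [ 0.1  -0.41 -0.25] meanF [ 0.13  0.31 -0.18] tcp [0.5597 0.0163 0.1201] z [0.1201 0.1201 0.1201] tq [ 0.0185 -0.0355  0.0056]
```

>>> arm_command:
  moves:
    - [[-1,0,0,-0.3,0],[-1,0,0,-0.6,0],[-1,0,0,-0.8,0],[-1,0,0,-1,0],[-1,0,0,-1,0],[-1,0,0,-1,0],[-1,0,0,-1,0],[-1,0,0,-1,0]]

```text
time_s: 6.23
tcp_pos: [0.5597, 0.0163, 0.1191]
eef_rot: [3.142, 0.0, -1.351]
ft_force: [-0.2, -0.4, 0.1]
gripper_width: 0.002
```

```bash
python3 f.py 3
```

```text
6.33 Fz [ 0.13 -0.56 -0.85] meanF [-0.35 -0.68 -0.43] tcp [0.5597 0.0163 0.1191] z [0.1191 0.1191 0.1191] tq [-0.0489  0.0387  0.0436]
```

>>> arm_command:
  moves:
    - [[-1,0,0,-0.3,0],[-1,0,0,-0.6,0],[-1,0,0,-0.8,0],[-1,0,0,-1,0],[-1,0,0,-1,0],[-1,0,0,-1,0],[-1,0,0,-1,0],[-1,0,0,-1,0]]

```text
time_s: 7.0
tcp_pos: [0.5597, 0.0163, 0.1181]
eef_rot: [-3.141, -0.0, -1.351]
ft_force: [-0.7, 0.2, 2.3]
gripper_width: -0.002
```

```bash
python3 f.py 3
```

```text
7.1 Fz [2.26 2.41 1.03] meanF [-0.85  0.05  1.9 ] tcp [0.5597 0.0163 0.1181] z [0.1181 0.1182 0.1181] tq [-0.0204  0.1466 -0.0091]
```

>>> arm_command:
  moves:
    - [[-1,0,0,-0.1,0],[-1,0,0,-0.2,0],[-1,0,0,-0.3,0],[-1,0,0,-0.4,0],[-1,0,0,-0.5,0],[-1,0,0,-0.6,0],[-1,0,0,-0.6,0],[-1,0,0,-0.6,0]]

```text
time_s: 7.77
tcp_pos: [0.5597, 0.0163, 0.1175]
eef_rot: [-3.141, 0.0, -1.351]
ft_force: [-0.3, 0.2, 2.2]
gripper_width: 0.003
```

```bash
python3 f.py 3
```

```text
7.87 Fz [2.17 1.76 3.13] meanF [-0.32  0.01  2.36] tcp [0.5597 0.0163 0.1175] z [0.1175 0.1175 0.1175] tq [-0.0227  0.0131 -0.0001]
```

>>> arm_command:
  moves:
    - [[-1,0,0,-0.1,0],[-1,0,0,-0.2,0],[-1,0,0,-0.2,0],[-1,0,0,-0.2,0],[-1,0,0,-0.2,0],[-1,0,0,-0.2,0],[-1,0,0,-0.2,0],[-1,0,0,-0.2,0]]

```text
time_s: 8.53
tcp_pos: [0.5597, 0.0163, 0.1173]
eef_rot: [-3.142, 0.0, -1.351]
ft_force: [-0.6, 0.1, 2.3]
gripper_width: -0.003
```

```bash
python3 f.py 2
```

```text
8.58 Fz [2.3  2.36] meanF [-0.68 -0.19  2.33] tcp [0.5597 0.0163 0.1173] z [0.1173 0.1173] tq [-0.0197  0.0242  0.0483]
```

>>> arm_command:
  moves:
    - [[-1,0,0,-0.1,0],[-1,0,0,-0.2,0],[-1,0,0,-0.2,0],[-1,0,0,-0.2,0],[-1,0,0,-0.2,0],[-1,0,0,-0.2,0],[-1,0,0,-0.2,0],[-1,0,0,-0.2,0]]

```text
time_s: 9.25
tcp_pos: [0.5597, 0.0163, 0.1171]
eef_rot: [-3.142, 0.0, -1.351]
ft_force: [0.5, 0.3, 2.0]
gripper_width: 0.002
```

```bash
python3 f.py 2
```

```text
9.3 Fz [2.05 2.53] meanF [0.24 0.22 2.29] tcp [0.5597 0.0163 0.1171] z [0.1171 0.1171] tq [-0.0383 -0.0764 -0.0263]
```

>>> arm_command:
  moves:
    - [[-1,0,0,-0.1,0],[-1,0,0,-0.2,0],[-1,0,0,-0.2,0],[-1,0,0,-0.2,0],[-1,0,0,-0.2,0],[-1,0,0,-0.2,0],[-1,0,0,-0.2,0],[-1,0,0,-0.2,0]]

```text
time_s: 9.97
tcp_pos: [0.5597, 0.0163, 0.1169]
eef_rot: [-3.142, -0.0, -1.351]
ft_force: [-0.2, 0.2, 2.6]
gripper_width: -0.001
```

```bash
python3 f.py 2
```

```text
10.02 Fz [2.63 2.37] meanF [0.04 0.11 2.5 ] tcp [0.5597 0.0163 0.1169] z [0.1169 0.1169] tq [ 0.0029 -0.0463 -0.0001]
```

>>> arm_command:
  moves:
    - [[-1,0,0,-0.1,0],[-1,0,0,-0.2,0],[-1,0,0,-0.3,0],[-1,0,0,-0.4,0],[-1,0,0,-0.4,0],[-1,0,0,-0.4,0],[-1,0,0,-0.4,0],[-1,0,0,-0.4,0]]

```text
time_s: 10.68
tcp_pos: [0.5597, 0.0162, 0.1165]
eef_rot: [-3.142, -0.0, -1.351]
ft_force: [0.1, -1.2, 2.3]
gripper_width: -0.003
```

```bash
python3 f.py 3
```

```text
10.78 Fz [2.31 2.72 3.45] meanF [ 0.45 -0.3   2.83] tcp [0.5597 0.0163 0.1165] z [0.1165 0.1165 0.1165] tq [-0.0421 -0.1267 -0.0245]
```

>>> arm_command:
  moves:
    - [[-1,0,0,4,0],[-1,0,0,10,0],[-1,-4,18,16,0],[-1,-10,44,16,0],[-1,-16,70,16,0],[-1,-20,88,14,0],[-1,-21,92.7,8,0],[-1,-21,92.7,7.5,0]]

```text
time_s: 11.45
tcp_pos: [0.5378, 0.11, 0.1229]
eef_rot: [3.14, 0.0, -1.349]
ft_force: [-0.1, 0.2, -0.7]
gripper_width: -0.002
```

```bash
python3 look.py m1; python3 f.py 3
```

```text
11.45 [0.5378 0.11   0.1229] [ 3.1396  0.0001 -1.3487] [-0.1012  0.1872 -0.7196]
11.7 Fz [-0.24 -0.85  1.25] meanF [ 0.15 -0.27  0.05] tcp [0.5388 0.108  0.1239] z [0.1237 0.1239 0.1241] tq [-0.0076 -0.0456  0.0117]
```

View pics/m1w.png

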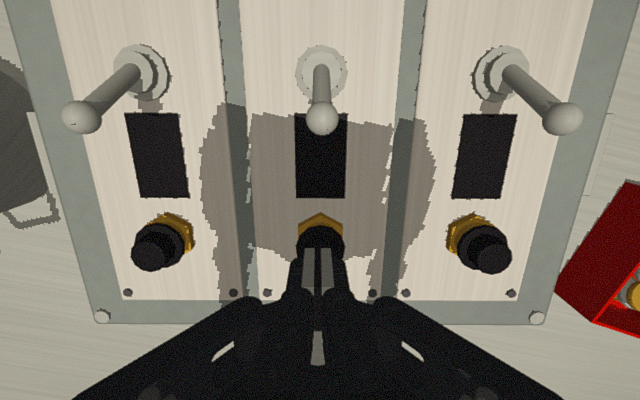

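View pics/m1.png

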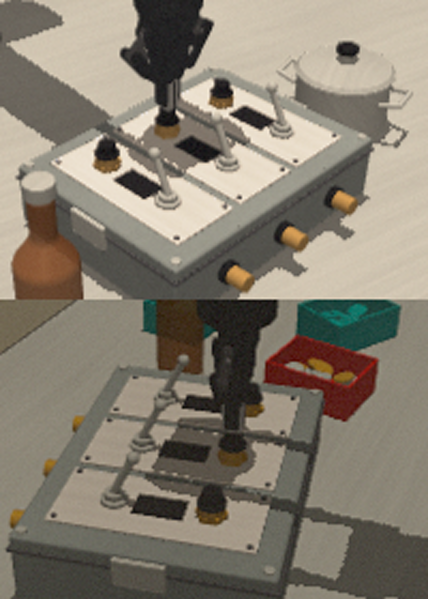

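>>> arm_command:
  moves:
    - [[-1,0,0,-0.5,0],[-1,0,0,-1,0],[-1,0,0,-1.5,0],[-1,0,0,-2,0],[-1,0,0,-2.5,0],[-1,0,0,-2.7,0],[-1,0,0,-2.7,0],[-1,0,0,-2.7,0]]

```text
time_s: 12.37
tcp_pos: [0.5386, 0.109, 0.1213]
eef_rot: [3.142, 0.0, -1.351]
ft_force: [0.1, -0.3, 0.2]
gripper_width: -0.001
```

```bash
python3 f.py 3
```

```text
12.47 Fz [ 0.23 -0.57  0.38] meanF [ 0.07 -0.14  0.01] tcp [0.5387 0.109  0.1213] z [0.1213 0.1213 0.1213] tq [ 0.0104 -0.0054  0.0268]
```

>>> arm_command:
  moves:
    - [[-1,0,0,-0.1,0],[-1,0,0,-0.2,0],[-1,0,0,-0.3,0],[-1,0,0,-0.4,0],[-1,0,0,-0.5,0],[-1,0,0,-0.5,0],[-1,0,0,-0.5,0],[-1,0,0,-0.5,0]]

```text
time_s: 13.13
tcp_pos: [0.5387, 0.109, 0.1208]
eef_rot: [3.142, 0.0, -1.351]
ft_force: [-1.5, 0.0, 0.5]
gripper_width: 0.0
```

```bash
python3 f.py 3
```

```text
13.23 Fz [ 0.52  0.59 -1.06] meanF [-0.29  0.31  0.01] tcp [0.5387 0.109  0.1208] z [0.1208 0.1208 0.1208] tq [ 0.0049 -0.0245 -0.0454]
```

>>> arm_command:
  moves:
    - [[-1,0,0,-0.1,0],[-1,0,0,-0.2,0],[-1,0,0,-0.3,0],[-1,0,0,-0.4,0],[-1,0,0,-0.5,0],[-1,0,0,-0.5,0],[-1,0,0,-0.5,0],[-1,0,0,-0.5,0]]

```text
time_s: 13.9
tcp_pos: [0.5387, 0.109, 0.1203]
eef_rot: [-3.142, 0.0, -1.351]
ft_force: [-0.1, 0.4, 0.1]
gripper_width: 0.002
```

```bash
python3 f.py 3
```

```text
14.0 Fz [0.07 0.33 0.23] meanF [ 0.1  -0.24  0.21] tcp [0.5387 0.109  0.1203] z [0.1203 0.1203 0.1203] tq [ 0.0332  0.0242 -0.0131]
```

>>> arm_command:
  moves:
    - [[-1,0,0,-0.1,0],[-1,0,0,-0.2,0],[-1,0,0,-0.3,0],[-1,0,0,-0.4,0],[-1,0,0,-0.5,0],[-1,0,0,-0.5,0],[-1,0,0,-0.5,0],[-1,0,0,-0.5,0]]

```text
time_s: 14.67
tcp_pos: [0.5387, 0.109, 0.1199]
eef_rot: [-3.141, -0.0, -1.351]
ft_force: [-0.8, 1.0, 2.3]
gripper_width: 0.001
```

```bash
python3 f.py 3
```

```text
14.77 Fz [2.34 2.   2.38] meanF [-0.84  0.41  2.24] tcp [0.5387 0.109  0.1199] z [0.1199 0.1199 0.1198] tq [-0.0151  0.08    0.0329]
```

>>> arm_command:
  moves:
    - [[-1,0,0,-0.1,0],[-1,0,0,-0.2,0],[-1,0,0,-0.3,0],[-1,0,0,-0.4,0],[-1,0,0,-0.4,0],[-1,0,0,-0.4,0],[-1,0,0,-0.4,0],[-1,0,0,-0.4,0]]

```text
time_s: 15.43
tcp_pos: [0.5387, 0.109, 0.1194]
eef_rot: [-3.142, 0.0, -1.351]
ft_force: [-0.6, -0.7, 2.3]
gripper_width: -0.001
```

```bash
python3 f.py 2
```

```text
15.48 Fz [2.26 1.97] meanF [ 0.04 -0.5   2.11] tcp [0.5387 0.109  0.1194] z [0.1194 0.1194] tq [-0.0193  0.0663  0.0192]
```

>>> arm_command:
  moves:
    - [[-1,0,0,-0.1,0],[-1,0,0,-0.2,0],[-1,0,0,-0.2,0],[-1,0,0,-0.2,0],[-1,0,0,-0.2,0],[-1,0,0,-0.2,0],[-1,0,0,-0.2,0],[-1,0,0,-0.2,0]]

```text
time_s: 16.15
tcp_pos: [0.5387, 0.1089, 0.1192]
eef_rot: [-3.142, -0.0, -1.351]
ft_force: [0.1, 0.4, 2.3]
gripper_width: 0.001
```

```bash
python3 f.py 2
```

```text
16.2 Fz [2.35 2.08] meanF [0.09 0.05 2.21] tcp [0.5387 0.109  0.1192] z [0.1192 0.1192] tq [0.01   0.079  0.0098]
```

>>> arm_command:
  moves:
    - [[-1,0,0,-0.05,0],[-1,0,0,-0.1,0],[-1,0,0,-0.15,0],[-1,0,0,-0.15,0],[-1,0,0,-0.15,0],[-1,0,0,-0.15,0],[-1,0,0,-0.15,0],[-1,0,0,-0.15,0]]

```text
time_s: 16.87
tcp_pos: [0.5387, 0.109, 0.1191]
eef_rot: [-3.141, 0.0, -1.351]
ft_force: [-1.1, 0.1, 2.1]
gripper_width: 0.002
```

```bash
python3 f.py 2
```

```text
16.92 Fz [2.14 3.17] meanF [-0.7   0.39  2.65] tcp [0.5387 0.109  0.1191] z [0.1191 0.1191] tq [-0.0066  0.0875  0.0487]
```

>>> arm_command:
  moves:
    - [[-1,0,0,-0.05,0],[-1,0,0,-0.1,0],[-1,0,0,-0.15,0],[-1,0,0,-0.15,0],[-1,0,0,-0.15,0],[-1,0,0,-0.15,0],[-1,0,0,-0.15,0],[-1,0,0,-0.15,0]]

```text
time_s: 17.58
tcp_pos: [0.5387, 0.1089, 0.1191]
eef_rot: [-3.141, -0.0, -1.351]
ft_force: [-1.9, 0.2, 5.6]
gripper_width: 0.0
```

```bash
python3 f.py 2
```

```text
17.63 Fz [5.62 5.05] meanF [-1.78  0.09  5.33] tcp [0.5387 0.109  0.1191] z [0.1191 0.1191] tq [-0.0497  0.2083 -0.0003]
```

>>> arm_command:
  moves:
    - [[-1,0,0,-0.05,0],[-1,0,0,-0.1,0],[-1,0,0,-0.15,0],[-1,0,0,-0.15,0],[-1,0,0,-0.15,0],[-1,0,0,-0.15,0],[-1,0,0,-0.15,0],[-1,0,0,-0.15,0]]

```text
time_s: 18.3
tcp_pos: [0.5387, 0.109, 0.1191]
eef_rot: [-3.141, 0.0, -1.351]
ft_force: [-0.8, -0.4, 5.8]
gripper_width: 0.0
```

```bash
python3 f.py 2
```

```text
18.35 Fz [5.81 6.51] meanF [-1.   -0.71  6.16] tcp [0.5387 0.109  0.1191] z [0.1191 0.1191] tq [-0.0482  0.3232 -0.0008]
```

>>> arm_command:
  moves:
    - [[-1,0,0,-0.05,0],[-1,0,0,-0.1,0],[-1,0,0,-0.2,0],[-1,0,0,-0.2,0],[-1,0,0,-0.2,0],[-1,0,0,-0.2,0],[-1,0,0,-0.2,0],[-1,0,0,-0.2,0]]

```text
time_s: 19.02
tcp_pos: [0.5387, 0.109, 0.119]
eef_rot: [-3.141, -0.0, -1.351]
ft_force: [-1.5, -0.1, 6.5]
gripper_width: -0.001
```

```bash
python3 f.py 2
```

```text
19.07 Fz [6.49 6.38] meanF [-1.98 -0.05  6.43] tcp [0.5387 0.109  0.1191] z [0.119  0.1191] tq [-0.028   0.3565  0.0132]
```

Middle is firm. Continuing gently to the snap.

>>> arm_command:
  moves:
    - [[-1,0,0,-0.05,0],[-1,0,0,-0.1,0],[-1,0,0,-0.15,0],[-1,0,0,-0.2,0],[-1,0,0,-0.2,0],[-1,0,0,-0.2,0],[-1,0,0,-0.2,0],[-1,0,0,-0.2,0]]

```text
time_s: 19.73
tcp_pos: [0.5387, 0.109, 0.1191]
eef_rot: [-3.141, -0.0, -1.351]
ft_force: [-3.4, -1.1, 7.1]
gripper_width: 0.002
```

```bash
python3 f.py 2
```

```text
19.78 Fz [7.12 6.34] meanF [-3.49 -0.46  6.73] tcp [0.5387 0.109  0.1191] z [0.1191 0.119 ] tq [-0.0663  0.3804  0.0183]
```

>>> arm_command:
  moves:
    - [[-1,0,0,-0.05,0],[-1,0,0,-0.1,0],[-1,0,0,-0.15,0],[-1,0,0,-0.2,0],[-1,0,0,-0.2,0],[-1,0,0,-0.2,0],[-1,0,0,-0.2,0],[-1,0,0,-0.2,0]]

```text
time_s: 20.45
tcp_pos: [0.5387, 0.109, 0.1177]
eef_rot: [3.141, 0.0, -1.351]
ft_force: [0.5, -1.4, 1.7]
gripper_width: 0.001
```

```bash
python3 f.py 2
```

```text
20.5 Fz [1.67 2.6 ] meanF [ 0.54 -1.1   2.14] tcp [0.5387 0.109  0.1178] z [0.1177 0.1178] tq [-0.0081 -0.0166  0.0233]
```

Snap felt: the force rose to about 7 N, then dropped to about 2 N, with the tip jumping 1.3 mm. Next I retract and move behind the middle lever.

>>> arm_command:
  moves:
    - [[-1,0,0,4,0],[-1,0,0,10,0],[-1,0,0,17,0],[-1,8,2,20,0],[-1,25,5.5,20,0],[-1,41,9,17,0],[-1,45,10,14,0],[-1,45,10,13,0]]

```text
time_s: 21.17
tcp_pos: [0.5839, 0.119, 0.1304]
eef_rot: [3.14, 0.0, -1.351]
ft_force: [-0.4, -0.2, -0.1]
gripper_width: 0.001
```

```bash
python3 look.py l1; python3 f.py 2
```

```text
21.1667 [0.5839 0.119  0.1304] [ 3.1402  0.0001 -1.3509] [-0.4239 -0.2248 -0.069 ]
21.37 Fz [-0.88  0.2 ] meanF [ 0.25  0.8  -0.34] tcp [0.583  0.1188 0.1311] z [0.1309 0.1312] tq [-0.0094  0.059  -0.0002]
```

View pics/l1w.png

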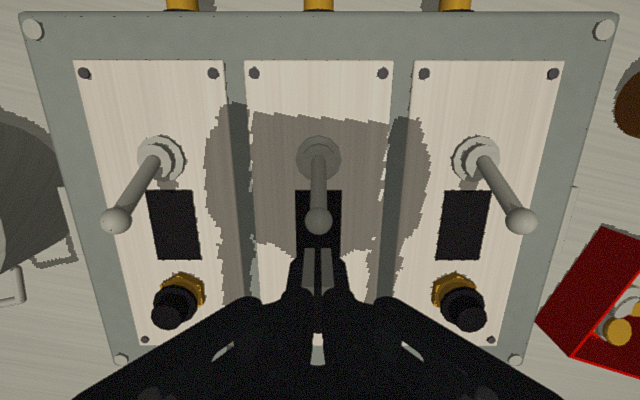

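View pics/l1.png

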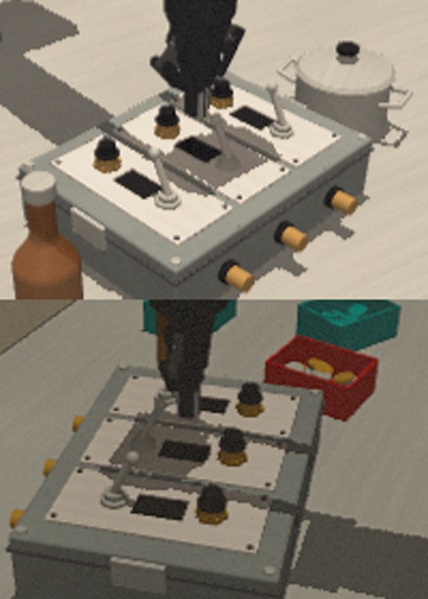

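The fingers are lined up behind the middle ball (ball at (318,218), tips at about (318,250)), and the neighbouring levers are clear. I push along console +x.

>>> arm_command:
  moves:
    - [[-1,5,1.1,-1,0],[-1,11,2.4,-1,0],[-1,17,3.7,-1,0],[-1,23,5.1,-1,0],[-1,29,6.4,-1,0],[-1,35,7.7,-1,0],[-1,41,9.1,-1,0],[-1,41,9.1,-1,0]]

```text
time_s: 22.03
tcp_pos: [0.6257, 0.1283, 0.1294]
eef_rot: [3.142, 0.0, -1.351]
ft_force: [0.7, 1.3, -1.5]
gripper_width: -0.001
```

```bash
python3 look.py l2; python3 f.py 3
```

```text
22.0333 [0.6257 0.1283 0.1294] [ 3.1415  0.0001 -1.351 ] [ 0.6505  1.27   -1.5471]
22.28 Fz [ 0.44 -0.14 -0.3 ] meanF [-0.16 -0.41 -0.  ] tcp [0.6248 0.1281 0.1299] z [0.1297 0.1299 0.13  ] tq [-0.0022 -0.0148 -0.0016]
```

View pics/l2.png

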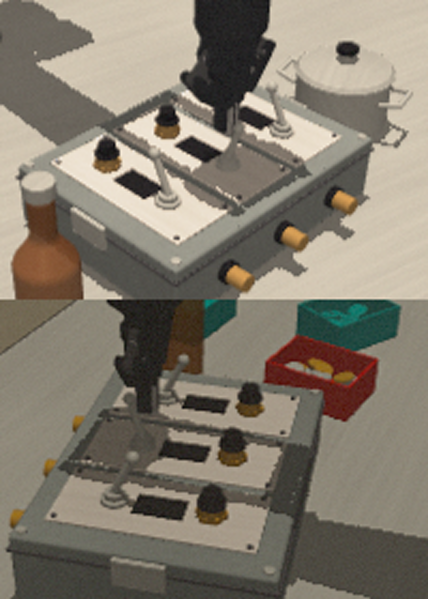

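>>> arm_command:
  moves:
    - [[-1,1,0.2,0,0],[-1,2,0.4,0,0],[-1,3,0.7,0,0],[-1,4,0.9,0,0],[-1,5,1.1,0,0],[-1,6,1.3,0,0],[-1,6,1.3,0,0],[-1,6,1.3,0,0]]

```text
time_s: 22.95
tcp_pos: [0.6307, 0.1294, 0.1301]
eef_rot: [3.142, 0.0, -1.351]
ft_force: [-2.2, 0.0, -0.2]
gripper_width: 0.002
```

```bash
python3 f.py 3
```

```text
23.05 Fz [-0.19 -0.49 -1.08] meanF [-2.05 -0.18 -0.59] tcp [0.6307 0.1294 0.1301] z [0.1301 0.1301 0.1302] tq [-0.0066  0.2826 -0.0559]
```

>>> arm_command:
  moves:
    - [[-1,0.5,0.1,0,0],[-1,1,0.2,0,0],[-1,1.5,0.3,0,0],[-1,2,0.4,0,0],[-1,2.5,0.5,0,0],[-1,3,0.7,0,0],[-1,3,0.7,0,0],[-1,3,0.7,0,0]]

```text
time_s: 23.72
tcp_pos: [0.6323, 0.1297, 0.1299]
eef_rot: [3.138, 0.0, -1.351]
ft_force: [-8.2, -0.5, 0.4]
gripper_width: -0.002
```

```bash
python3 f.py 3
```

```text
23.82 Fz [0.37 0.81 0.96] meanF [-8.45 -1.01  0.71] tcp [0.6323 0.1297 0.1299] z [0.1299 0.1299 0.1299] tq [-0.3315  1.3862 -0.0147]
```

8.5 N against the stop at s≈96 mm, as expected for fully on. Backing off and rising.

>>> arm_command:
  moves:
    - [[-1,-4,-0.9,0,0],[-1,-12,-2.6,2,0],[-1,-20,-4.5,10,0],[-1,-28,-6,25,0],[-1,-38,-8,45,0],[-1,-55,-12,70,0],[-1,-80,-18,90,0],[-1,-110,-30,100,0]]

```text
time_s: 24.48
tcp_pos: [0.5236, 0.1005, 0.2352]
eef_rot: [-3.135, -0.0, -1.35]
ft_force: [0.4, -0.0, 0.2]
gripper_width: 0.001
```

>>> arm_command:
  moves:
    - [[-1,-15,-20,0,0],[-1,-35,-45,0,0],[-1,-55,-75,0,0],[-1,-75,-105,0,0],[-1,-95,-135,0,0],[-1,-110,-155,0,0],[-1,-115,-160,0,0],[-1,-115,-160,0,0]]

```text
time_s: 25.15
tcp_pos: [0.4079, -0.061, 0.2322]
eef_rot: [-3.138, -0.002, -1.354]
ft_force: [-0.1, -0.5, -0.2]
gripper_width: -0.0
```

```bash
python3 look.py e1; python3 f.py 3; python3 -c "
from plant import *;import cv2,numpy as np
cv2.imwrite('pics/e1s.png',snapshot('scene')[:,:,::-1]);a=cv2.imread('pics/scene0.png');b=cv2.imread('pics/e1s.png');cv2.imwrite('pics/diff.png',cv2.absdiff(a,b)*3)"
```

```text
25.15 [ 0.4079 -0.061   0.2322] [-3.1377 -0.0019 -1.3539] [-0.1476 -0.4947 -0.1597]
25.4 Fz [-0.1   0.93  0.61] meanF [ 0.64 -0.07  0.48] tcp [ 0.4092 -0.0591  0.2305] z [0.2308 0.2305 0.2302] tq [-0.009  -0.0178 -0.0081]
```

View pics/e1.png

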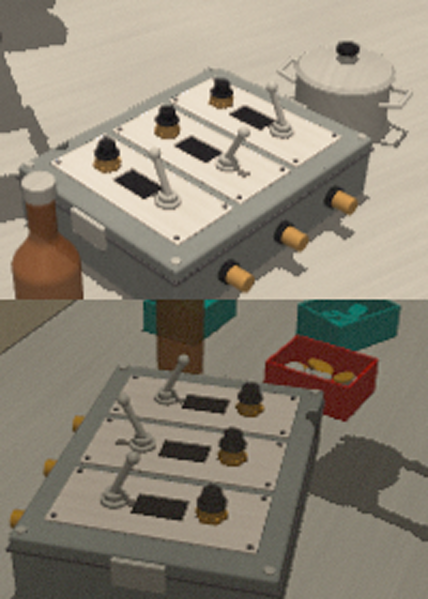

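View pics/e1s.png

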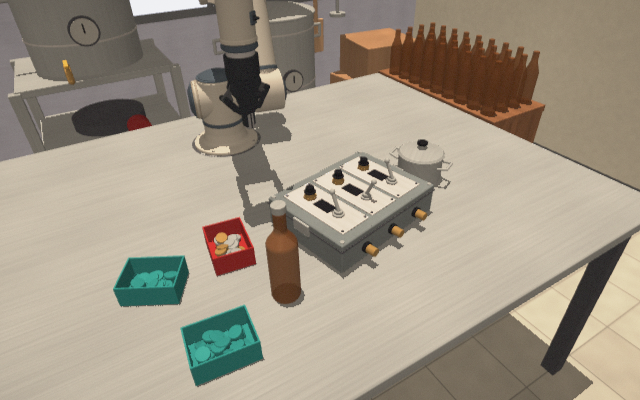

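View pics/diff.png

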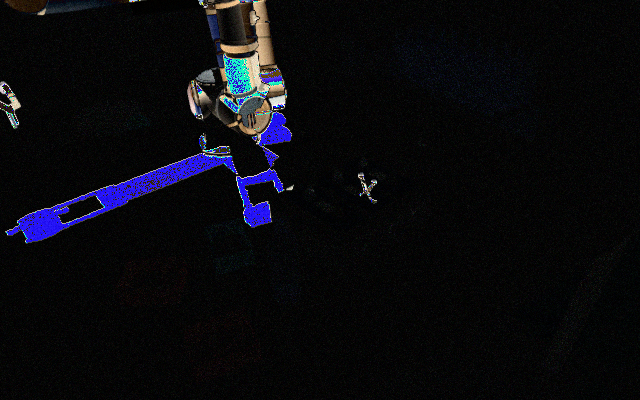

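Only the middle lever changed; the others, the bottle, the pan and the bin are where they were. I check the lever angle, then hand in.

Run:
```python
from h import *
P,e=tri((373.4,182),(277.8,187.6));print(P,e)
d=P[:2]-np.array([.6314,.1297]);print("lean x mm",d@[.976,.218]*1000)
order.hand_in();print(get_state()["time_s"])
```

```text
[0.64903193 0.13334653 0.14007145] 5.967266887395339e-05
lean x mm 18.00370633199786
the job is handed in; nothing more can be done
the job is handed in; nothing more can be done
```

The middle limiter was the tripped one. I reset it and threw the middle switch on, then handed the job in at about 25.5 s of the 56 s. The hand-in gave no verdict.

- **Right button:** it stayed soft, at 2 to 3 N over at least 1.6 mm of travel, so I let it go.
- **Middle button:** it turned firm about 1 mm in and built to about 7 N. It then snapped through, dropping to about 2 N as the tip jumped 1.3 mm. No reading on either button came near the 15 N limit.
- **Left button:** I did not press it, because the snap had already been found.
- **Middle switch:** I pushed it away from its button until it met the hard stop at about 8.5 N. In the pictures afterwards its ball stands 18 mm to the on side at a height of 140 mm, where fully on would be 20 mm. That is a lean of about 0.41 rad, or roughly 0.86 of the 0.9 rad swing.
- **Everything else:** the before/after scene picture shows only the middle lever and the arm (with its shadow) changed. The other two switches are off, and the bottle, pan and bin have not moved. The arm is clear, with no contact force beyond sensor noise.

No check failed or disagreed. I could not read the limiter's contact directly, so the reset rests on the felt snap.

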